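# Stand the drained board in the board rack

### The job

The small wooden chopping board has been left lying flat on the drip deck of the steel board rack. Tip it up onto its long edge against the rack's tall back plate and slide it endways into the free slot in front of that plate, fully home against the end plate, so that it stands upright there to dry, and leave it standing by itself. Do not shove the spice jar near the front edge of the table.

Things in the scene. Friction and masses are not known exactly. Their poses are not given: they have to be found in the camera images.
- board_rack: Stainless board rack, fixed, 330 mm long (y), 175 deep (x). Origin on the table below the foot of the tall back plate; x across the plates (away from the robot at yaw 0), y along them, z up. Flat deck: top z 50 mm, x -90 to 85, y -125 to 205, on feet, edges folded down 16 mm. The left part, y > 5, is the open drip deck. Slots behind the back plate are taken (fixed, top z 155, y < 40).
- back_plate (a point): Foot of the tall back plate's front face, in the middle of the drip deck (rack x 0, y 100, z 50 mm; rack axes). The plate is three slats, 100 mm high above the deck, along the whole rack (y -125 to 205), leaning back 6 degrees (top toward +x).
- slot_mouth (a point): Middle of the free slot's mouth, on the deck (rack x -13, y -20, z 50 mm; rack axes). The slot is the 27 mm gap between the back plate and a low front plate (64 mm high, same lean, slot face at rack x -27), from y -20 to -121, where a 64 mm high end plate stops the board; the front plate's mouth is turned out toward -x as far as y 3.
- board: Loose wooden board, 110 x 160 x 18 mm (x, y, z), 0.22 to 0.35 kg; finger hole 60 x 20 mm, 58 mm from the middle toward +y. Origin: centre of its underside. Starts flat on the drip deck, square to the rack within 3 degrees, far long edge (+x) 9 to 22 mm from the back plate; near long edge overhangs the deck 29 to 42 mm, 50 mm clear above the table: room for a fingertip under it.
- board_center (a point): Middle of the board (9 mm above its underside), board axes. Tipped up, the board stands by itself on the deck against the back plate. Home in the slot this point is near rack x -5, y -41, z 105 mm. Tipping takes about 2 N at the near edge, sliding 1 to 4 N.
- spice_a: Loose spice jar with a green lid, 46 mm across, 106 mm tall, standing near the front edge of the table, left of the rack. Origin at the centre of its underside.

How it is judged:
By the outcome, as a careful person would: the job done as asked, in the order asked, and still so for the second after the job is handed in, with the robot touching nothing.
It also fails if it takes over 58 s, if anything falls off the work surface, if the arm or the gripper's body presses on something with over 40 N, if the wrist force passes 120 N, or if a joint passes its speed limit or range.

### The arm

A 6-joint arm with a two-finger parallel gripper is mounted at the origin on a cart in front of the work surface, level with it; the furniture and walls round the work are solid. World frame = base frame: x ahead of the robot, y to its left, z up, the work surface at z = 0. Lengths are in mm, angles in degrees, forces in N, time in s.
With the tool pointing down it reaches from about 250 to 850 mm from the base axis. Payload 12.5 kg.
Tool frame: the origin (TCP) lies on the centre line of the jaws, within the pads' length; the fingertips stand 19 mm ahead of it and the grasp point (between the pads) is the TCP; z points along the fingers, y is the line along which they close (so a half turn about z gives the same grasp; the last joint's range is limited). The gripper opens to 93 mm and grips with 3 to 60 N. Pads are 15 mm wide; open, the fingers measure 128 mm over their backs; the gripper's body (75 mm by 188 mm) begins 65 mm behind the grasp point.
Start: joints at [67.804, 20.094, 94.641, -0, 65.266, -4.847], TCP at [163.975, 524.973, 237.633] pointing down, gripper open.
Joint ranges: [-157.81, 157.81], [-45, 120.19], [0.68, 151.7], [-89.99, 269.99], [4.06, 180], [-164.3, 164.3]. Speed limits (degrees/s): [127.2, 127.2, 159.86, 180, 180, 180].

### API

Orientations are given as [roll, pitch, yaw] about the fixed x, y, z axes, in that order (R = Rz(yaw) Ry(pitch) Rx(roll)).
In Python, from plant import move_ptp, movel, move_joints, grip, hold, solve_ik, snapshot, camera_model, IKError, finish_job, look_for, get_time_s, get_joints, get_qvel, get_joint_torque, get_ee_pos, get_eef_rot, get_force, get_wrist_torque, get_gripper_width, get_gripper_force gives the robot as it stands. Calls block until the motion is done:
- move_ptp(position, orientation): joint-space move of the TCP to a pose.
- movel(position, frame=None, vel=150, until_force=None): straight line of the TCP; frame=None keeps the orientation; vel is the mean speed in mm/s. With until_force (N) it stops when the force on the tool has changed by that much, and returns True; else False.
- move_joints(angles): joint-space move.
- grip(opening): opening from 0.0 (shut) to 1.0 (fully open); the grip force is fixed at half the most; returns when the fingers have stopped.
- hold(seconds).
- solve_ik(position, orientation): joint angles nearest the present ones, or None.
- snapshot(name): name is "side" or "top"; returns the picture (384x512x3 uint8, red, green, blue); there is no depth.
- camera_model(name): a dict with "fx", "fy", "cx", "cy" (pixels), "view" (4x4, takes a point from world to camera coordinates). Camera axes: x right, y down, z forward; pixel columns grow to the right and rows downward; lengths in mm; the calibration is good to about 2 mm. A picture is of the moment at which its call begins. camera_model takes no time and is no camera call.
A pose or a line that the arm cannot do raises IKError and nothing moves.
- finish_job(): hands the job in; it is judged then, once.
Trained networks look in the newest picture that a camera, given by its name, has taken for a name from the list of things; names that differ only in an ending like _2 or _b are one class to them, and where a whole thing is asked for, a point or a joint stands for the part that bears it (a point fixed in the world has none). Each returns a list of dicts, best first, with "score" (0 to 1); they miss things now and then, are a little off and sometimes report something else, mostly with a low value. They report only what shows in the picture. A call takes as long as a camera call.
- look_for(camera, thing): "point" ([x, y, z] in mm, in world coordinates, good to about 4 mm: the middle of the surface that is visible of it).
Readings, each from a call of its own:
- get_time_s(): time.
- get_joints(): joint angles.
- get_qvel(): joint speeds.
- get_joint_torque(): joint torques, N m.
- get_ee_pos(): TCP position.
- get_eef_rot(): TCP orientation.
- get_force(): force on the tool from outside, world axes, zero at the start.
- get_wrist_torque(): the same for the moment, N m.
- get_gripper_width(): opening from 0.0 (shut) to 1.0 (fully open).
- get_gripper_force(): force on a finger pad.
Only numpy, scipy, OpenCV 4.12 (cv2) and the standard library are available. Lean on these libraries where they do the work, as an engineer would, in place of code of your own. Each camera call takes 0.05 s, during which the arm holds its last target. There are 200 camera calls.

## Working session

There is one attempt and no reset: what is moved stays moved. The work goes in short steps, each a Python script; the robot and the scene stay as the last script left them, time stands still between calls to the robot, and variables do not carry over. Pictures are saved under pics/ and viewed, at most 10 in all, crops included, and the job is handed in when it is done.

```bash
mkdir -p pics; ls
python3 - <<'E'
from plant import *
import cv2,numpy as np
for c in("side","top"):
    im=snapshot(c); cv2.imwrite(f"pics/{c}0.png",im[:,:,::-1])
    m=camera_model(c); V=np.array(m["view"]); print(c,m["fx"],m["cx"],m["cy"],(-V[:3,:3].T@V[:3,3]).round(),V[:3,:3].round(2).tolist())
    for t in("board_rack","back_plate","slot_mouth","board","board_center","spice_a"):
        print(t,[(np.round(d["point"]).tolist(),round(d["score"],2)) for d in look_for(c,t)[:2]])
print(get_time_s(),get_eef_rot())
E
```

```text
pics
side 404.3363812810658 263.137487417121 196.44393362464612 [   96. -1011.   463.] [[0.87, -0.5, -0.03], [-0.25, -0.39, -0.89], [0.43, 0.78, -0.46]]
board_rack [([528.0, -536.0, 95.0], 0.83)]
back_plate [([528.0, -537.0, 95.0], 0.6)]
slot_mouth [([530.0, -537.0, 96.0], 0.61)]
board [([446.0, -399.0, 66.0], 0.92)]
board_center [([441.0, -400.0, 66.0], 0.56)]
spice_a [([382.0, -151.0, 64.0], 0.75), ([528.0, -534.0, 92.0], 0.67)]
top 394.27126118702614 254.721597394705 191.8030287936369 [ 348. -334.  926.] [[0.02, -1.0, -0.01], [-0.99, -0.02, -0.17], [0.17, 0.01, -0.99]]
board_rack [([539.0, -479.0, 58.0], 0.58)]
back_plate [([537.0, -481.0, 55.0], 0.73)]
slot_mouth [([531.0, -476.0, 57.0], 0.55)]
board [([452.0, -384.0, 72.0], 0.66)]
board_center [([452.0, -386.0, 64.0], 0.69)]
spice_a [([386.0, -143.0, 100.0], 0.93)]
0.7 [ 1.79999999e+02 -3.83974023e-05  1.62651075e+02]
```

View pics/side0.png

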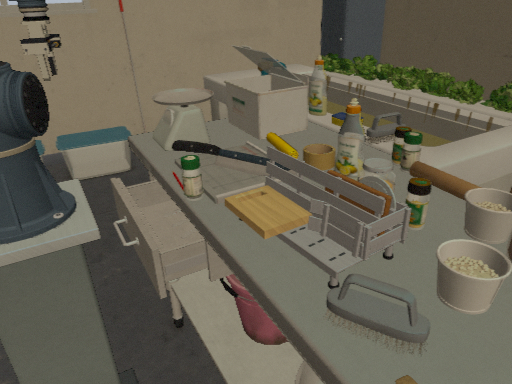

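View pics/top0.png

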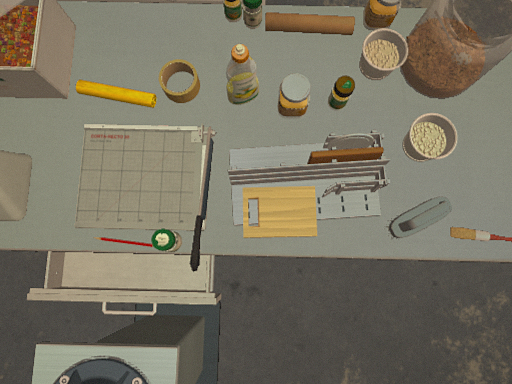

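The side view shows the board (around 267,208) lying on the near deck. The slot is at right (320-400, 240) and the jar is at (190,178). In the top view the board spans (243-317, 187-237), the rack spans (229-387, 135-223), and the jar is at (165,240). I'll enlarge the top view to measure corners.

Run:
```python
import cv2
im=cv2.imread("pics/top0.png")[125:245,222:392]
cv2.imwrite("pics/c1.png",cv2.resize(im,None,fx=4.7,fy=4.7,interpolation=cv2.INTER_CUBIC))
```

```text
(no output)
```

View pics/c1.png

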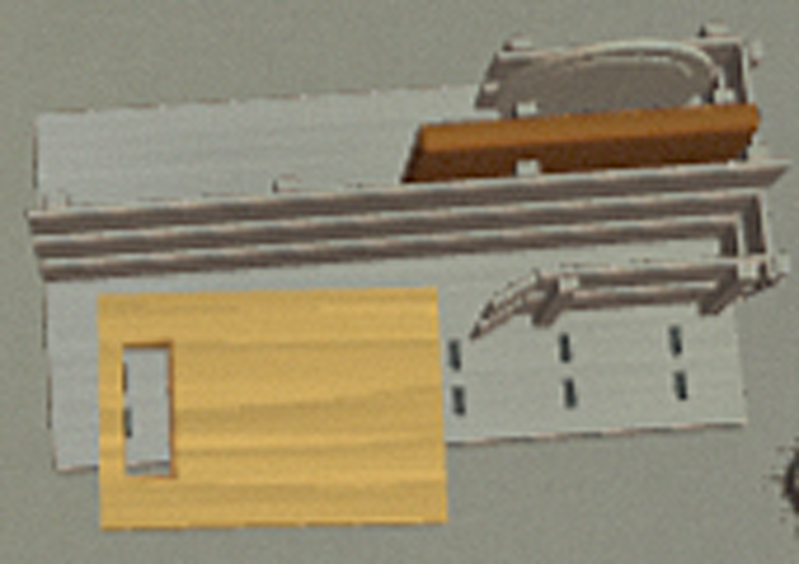

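The crop gives usable corners. Deck: (37,115), (57,470), (747,423). Board top: (98,296), (437,288), (447,521), (100,528). Plate top ends: (30,213), (787,167).

```bash
cat > h.py <<'E'
from plant import *
import numpy as np, cv2
from scipy.optimize import least_squares
from scipy.spatial.transform import Rotation as Ro
def proj(c,P):
    m=camera_model(c);V=np.array(m["view"]);p=np.atleast_2d(P)@V[:3,:3].T+V[:3,3]
    return np.c_[m["fx"]*p[:,0]/p[:,2]+m["cx"],m["fy"]*p[:,1]/p[:,2]+m["cy"]]
def place(q,P):
    P=np.atleast_2d(np.array(P,float)); a=np.radians(q[2]);c,s=np.cos(a),np.sin(a)
    return np.c_[q[0]+c*P[:,0]-s*P[:,1],q[1]+s*P[:,0]+c*P[:,1],P[:,2]]
def fit(c,P,px,q0): 
    r=least_squares(lambda q:(proj(c,place(q,P))-px).ravel(),q0); return r.x,np.abs(r.fun).max()
def orient(phi,psi,flip=0,tilt=0):
    R=Ro.from_euler('z',psi,degrees=True)*Ro.from_euler('y',90+phi,degrees=True)*Ro.from_euler('z',180*flip,degrees=True)
    return R.as_euler('xyz',degrees=True).tolist()
E
python3 - <<'E'
from h import *
u=lambda L:np.array(L)/4.7+[222,125]
R,e=fit("top",[(85,205,50),(-90,205,50),(-90,-125,50),(10,205,150),(10,-125,150)],u([(37,115),(57,470),(747,423),(30,213),(787,167)]),[500,-480,3])
print("rack",R.round(1),e)
B,e=fit("top",[(55,80,68),(55,-80,68),(-55,-80,68),(-55,80,68)],u([(98,296),(437,288),(447,521),(100,528)]),[450,-390,1])
print("board",B.round(1),e)
a=np.radians(R[2]);d=B[:2]-R[:2];print("board in rack",d[0]*np.cos(a)+d[1]*np.sin(a),-d[0]*np.sin(a)+d[1]*np.cos(a),B[2]-R[2])
np.save("R.npy",R);np.save("B.npy",B)
# side-camera check: reprojection
print(proj("side",place(B,[(55,80,68),(55,-80,68),(-55,-80,68),(-55,80,68)])).round(0).tolist())
print(proj("side",place(R,[(-90,-125,50),(-90,-125,0)])).round(0).tolist())
T0=place(B,[(-55-60,0,60),(-55+23,0,32),(-55+23,0,90),(20,0,150)])
for f in(0,1):
  for ps in(0,-20,-40):
    o=orient(15,R[2]+ps,f); z=Ro.from_euler('xyz',o,degrees=True).as_matrix()[:,2]
    print(f,ps,[None if (j:=solve_ik((t-19*z).tolist(),o)) is None else np.round(j).tolist() for t in T0])
E
```

```text
rack [ 530.8 -475.6    5.1] 1.3753637249357666
board [ 452.7 -380.3    2.4] 0.38588218582324885
board in rack -69.36247911498629 101.84197485158758 -2.659543209871287
[[267.0, 185.0], [312.0, 214.0], [264.0, 231.0], [224.0, 198.0]]
[[337.0, 272.0], [335.0, 296.0]]
0 0 [[-87.0, 50.0, 119.0, 86.0, 76.0, 101.0], [-75.0, 54.0, 116.0, 97.0, 74.0, 100.0], [-75.0, 46.0, 118.0, 95.0, 73.0, 106.0], [-69.0, 39.0, 117.0, 98.0, 70.0, 115.0]]
0 -20 [[-84.0, 51.0, 131.0, 111.0, 76.0, 88.0], [-70.0, 55.0, 126.0, 125.0, 76.0, 89.0], [-70.0, 45.0, 129.0, 123.0, 72.0, 95.0], [-63.0, 36.0, 127.0, 128.0, 64.0, 104.0]]
0 -40 [[-73.0, 53.0, 139.0, 143.0, 85.0, 82.0], [-57.0, 56.0, 132.0, 158.0, 83.0, 87.0], [-57.0, 46.0, 135.0, 158.0, 76.0, 90.0], [-50.0, 35.0, 132.0, 164.0, 63.0, 94.0]]
1 0 [[-87.0, 50.0, 119.0, 86.0, 76.0, -79.0], [-75.0, 54.0, 116.0, 97.0, 74.0, -80.0], [-75.0, 46.0, 118.0, 95.0, 73.0, -74.0], [-69.0, 39.0, 117.0, 98.0, 70.0, -65.0]]
1 -20 [[-84.0, 51.0, 131.0, 111.0, 76.0, -92.0], [-70.0, 55.0, 126.0, 125.0, 76.0, -91.0], [-70.0, 45.0, 129.0, 123.0, 72.0, -85.0], [-63.0, 36.0, 127.0, 128.0, 64.0, -76.0]]
1 -40 [[-73.0, 53.0, 139.0, 143.0, 85.0, -98.0], [-57.0, 56.0, 132.0, 158.0, 83.0, -93.0], [-57.0, 46.0, 135.0, 158.0, 76.0, -90.0], [-50.0, 35.0, 132.0, 164.0, 63.0, -86.0]]
```

Board in rack coordinates is at (-69, 102), with its far edge 14 mm from the plate, which fits the stated ranges. The side reprojection also agrees. Next I'll close the gripper, go to the approach pose and put a fingertip under the near edge.

```bash
cat >> h.py <<'E'
R=np.load("R.npy") if __import__("os").path.exists("R.npy") else None
def tip(p,phi,psi=0,off=7.5):
    """rack-frame contact point on finger's upper tip edge -> TCP, orientation"""
    o=orient(phi,R[2]+psi,FL); M=Ro.from_euler('xyz',o,degrees=True).as_matrix(); z=M[:,2]
    up=np.array([0,0,1])-z[2]*z; up/=np.linalg.norm(up)
    return (place(R,p)[0]-19*z-off*up).tolist(),o
FL=1
E
python3 - <<'E'
from h import *
grip(0.0)
p,o=tip((-220,100,170),15); move_ptp(p,o); print(get_time_s(),np.round(get_joints()),get_force())
p,o=tip((-165,100,43),15); movel(p,o,vel=150)
p,o=tip((-100,100,43),15); print(movel(p,o,vel=80,until_force=6),get_force(),get_ee_pos(),p,get_time_s())
for c in("side","top"): cv2.imwrite(f"pics/{c}1.png",snapshot(c)[:,:,::-1])
a=cv2.imread("pics/side1.png")[120:300,150:400];b=cv2.imread("pics/top1.png")[120:300,180:430]
cv2.imwrite("pics/c2.png",cv2.resize(np.vstack([a,b]),None,fx=1.65,fy=1.65))
E
```

```text
5.4333 [-92.  36. 121.  78.  79. -67.] [0.6629434  0.3477801  0.18118141]
False [0.03925768 0.19249146 0.62190766] [ 401.87789553 -386.73744299   40.71546784] [402.10175590661504, -386.6495162109264, 40.67311815977989] 7.475
```

View pics/c2.png

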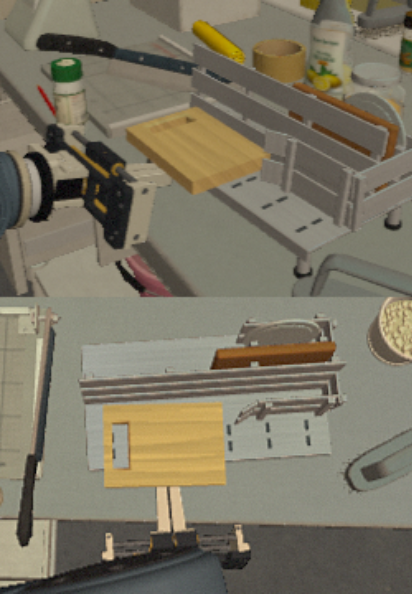

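The closed fingers are under the near edge (crop 168,500) without contact, and the jar hasn't moved. Now I'll lift along the arc.

Run:
```python
from h import *
for th in (5,12,20,30,40,50,60,68,75):
    t=np.radians(th); px=-14.4-3.6*min(1,th/75); r=85
    p,o=tip((px-r*np.cos(t),100,50+r*np.sin(t)),15)
    movel(p,o,vel=60); print(th,np.round(get_force(),1),get_time_s())
p,o=tip((-5,100,50+84),15)
print(movel(p,o,vel=30,until_force=5),np.round(get_force(),1),get_ee_pos(),p,get_time_s())
for c in("side","top"): cv2.imwrite(f"pics/{c}2.png",snapshot(c)[:,:,::-1])
a=cv2.imread("pics/side2.png")[120:300,150:400];b=cv2.imread("pics/top2.png")[120:300,180:430]
cv2.imwrite("pics/c3.png",cv2.resize(np.vstack([a,b]),None,fx=1.65,fy=1.65))
```

```text
5 [-0.1  0.4 -1.4] 7.9667
12 [-0.4  0.2  0.1] 8.2917
20 [-1.2 -0.5 -1.1] 8.6417
30 [-0.8 -1.2 -1.1] 9.0333
40 [-0.4 -0.4  0. ] 9.425
50 [-0.7 -0.6 -0.4] 9.8167
60 [-0.9 -0.7 -0.2] 10.2083
68 [-0.1 -1.5 -0.3] 10.55
75 [ 0.2  0.4 -0.3] 10.8667
True [-6.5 -0.1  2.4] [ 492.00287811 -378.56481491  131.32260513] [496.72507878541387, -378.1980803935883, 131.67311815977988] 11.8
```

View pics/c3.png

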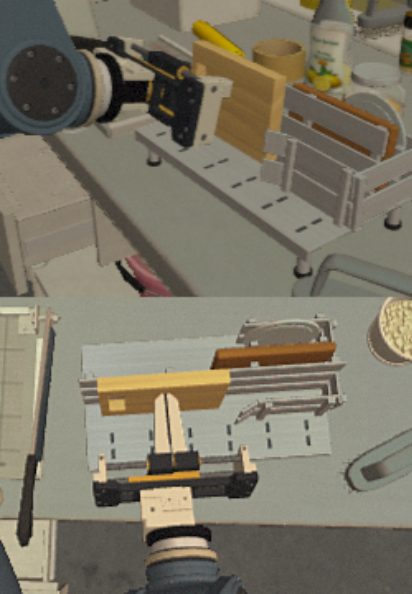

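The board is upright against the plate: in the side crop it spans about (195-285, 40-160), and in the top crop the fingers touch its face at (168,400). I'll retreat, go round to its +y end and push part way with a tilted fingertip.

```bash
cat >> h.py <<'E'
def endtip(p,tilt=25,fl=0):
    """leading tip corner at rack point p, tool down and toward rack -y"""
    Q=Ro.from_euler('z',R[2],degrees=True); t=np.radians(tilt)
    z=np.array([0,-np.sin(t),-np.cos(t)]); y=np.array([0,-np.cos(t),np.sin(t)])
    if fl: y=-y
    M=Q.as_matrix()@np.c_[np.cross(y,z),y,z]; o=Ro.from_matrix(M).as_euler('xyz',degrees=True).tolist()
    lead=Q.apply([0,-np.cos(t),np.sin(t)])
    return (place(R,p)[0]-19*M[:,2]-17.5*lead).tolist(),o
E
python3 - <<'E'
from h import *
p,o=tip((-130,100,140),15); movel(p,o,vel=120)
p,o=tip((-130,100,240),15); movel(p,o,vel=150)
best=None
for f in(0,1):
    js=[solve_ik(*endtip(q,25,f)) for q in((-7,225,220),(-7,205,105),(-7,35,105))]
    print(f,[None if j is None else np.round(j).tolist() for j in js])
    if all(j is not None for j in js):
        c=np.abs(np.array(js[0])-get_joints()).max()
        if best is None or c<best[0]: best=(c,f)
f=best[1]; print(best)
move_ptp(*endtip((-7,225,220),25,f))
p,o=endtip((-7,205,105),25,f); print(movel(p,o,vel=120,until_force=8),get_time_s())
p,o=endtip((-7,150,105),25,f); print(movel(p,o,vel=40,until_force=9),np.round(get_force(),1),get_ee_pos(),p,get_time_s())
for c in("side","top"): cv2.imwrite(f"pics/{c}3.png",snapshot(c)[:,:,::-1])
a=cv2.imread("pics/side3.png")[120:300,150:400];b=cv2.imread("pics/top3.png")[120:300,180:430]
cv2.imwrite("pics/c4.png",cv2.resize(np.vstack([a,b]),None,fx=1.65,fy=1.65))
E
```

```text
0 [[-19.0, 18.0, 103.0, -29.0, 52.0, 83.0], [-21.0, 28.0, 107.0, -37.0, 39.0, 92.0], [-36.0, 35.0, 94.0, -31.0, 38.0, 72.0]]
1 [[-19.0, 18.0, 103.0, -29.0, 52.0, -97.0], [-21.0, 28.0, 107.0, -37.0, 39.0, -88.0], [-36.0, 35.0, 94.0, -31.0, 38.0, -108.0]]
(np.float64(115.25038890555464), 1)
False 16.7417
False [-0.2 -0.3  0.2] [ 508.45071735 -302.92118676  114.9098302 ] [508.37282759107023, -302.9734672297156, 114.8240283732341] 18.2667
```

View pics/c4.png

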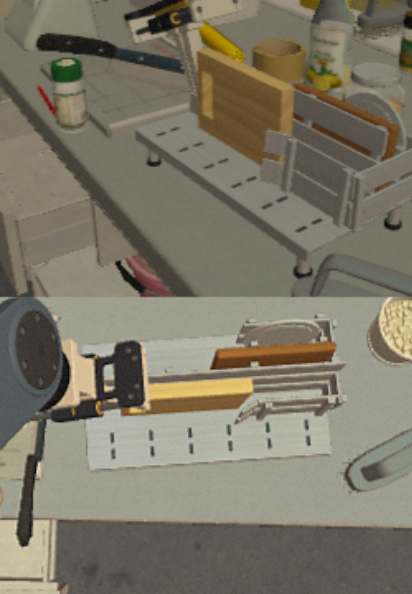

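The board has slid about 30 mm, still upright and roughly parallel to the plate, with its leading end at the flared mouth (top crop 252,380). Continuing to push it home.

Run:
```python
from h import *
Ri=np.array([[np.cos(np.radians(R[2])),np.sin(np.radians(R[2]))],[-np.sin(np.radians(R[2])),np.cos(np.radians(R[2]))]])
def ly(): # rack y of leading corner
    return (Ri@(np.array(get_ee_pos()[:2])-R[:2]))[1]-(Ri@(np.array(endtip((-7,0,105),25,1)[0][:2])-R[:2]))[1]
for y,v in((100,50),(55,50),(32,20)):
    p,o=endtip((-7,y,105),25,1); s=movel(p,o,vel=v,until_force=10); print(s,round(ly(),1),np.round(get_force(),1),get_time_s())
    if s: break
for c in("side","top"): cv2.imwrite(f"pics/{c}4.png",snapshot(c)[:,:,::-1])
a=cv2.imread("pics/side4.png")[120:300,150:400];b=cv2.imread("pics/top4.png")[120:300,180:430]
cv2.imwrite("pics/c5.png",cv2.resize(np.vstack([a,b]),None,fx=1.65,fy=1.65))
```

```text
False 100.2 [ 0.1  0.5 -0.7] 19.5167
True 82.0 [-0.   7.5  2.9] 20.025
```

View pics/c5.png

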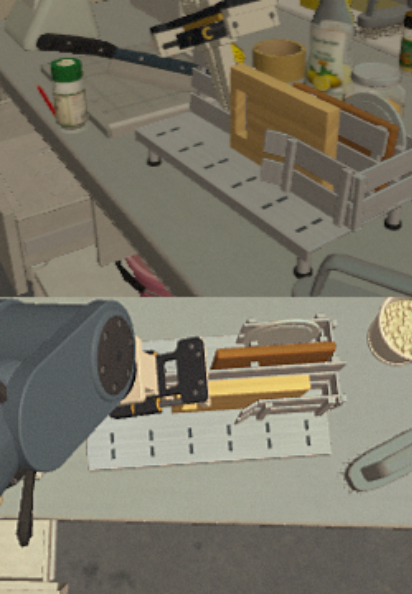

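The board has stopped 43 mm short. Its trailing end has swung out (top crop 172,410) and its leading end is wedged against the plate (310,378). I'll back off, press the trailing end's face flat against the plate, then push again nearer the plate side.

```bash
cat >> h.py <<'E'
def loc():
    a=np.radians(R[2]);M=np.array([[np.cos(a),np.sin(a)],[-np.sin(a),np.cos(a)]])
    return (M@(np.array(get_ee_pos()[:2])-np.array(endtip((0,0,0),25,1)[0][:2]))).round(1)
def go(x,y,h,v=60,f=None):
    p,o=endtip((x,y,50+h),25,1); s=movel(p,o,vel=v,until_force=f)
    print((x,y,h),s,loc(),np.round(get_force(),1),round(get_time_s(),1)); return s
def pic(n):
    for c in("side","top"): cv2.imwrite(f"pics/{c}{n}.png",snapshot(c)[:,:,::-1])
    a=cv2.imread(f"pics/side{n}.png")[120:300,150:400];b=cv2.imread(f"pics/top{n}.png")[120:300,180:430]
    cv2.imwrite(f"pics/p{n}.png",cv2.resize(np.vstack([a,b]),None,fx=1.65,fy=1.65))
E
python3 - <<'E'
from h import *
go(-7,96,55,60)
go(-55,96,55,100)
go(-55,62,55,80)
go(-15,62,55,30,4)
go(-55,62,55,100)
go(-55,100,60,100)
go(-4,100,70,80,8)
if not go(-3,60,70,40,8): go(-3,32,70,20,8)
pic(5)
E
```

```text
(-7, 96, 55) False [-6.9 96.1] [-0.1 -0.4 -0.7] 20.5
(-55, 96, 55) False [-54.6  95.7] [ 0.2 -0.4 -0.4] 21.1
(-55, 62, 55) False [-55.1  62.1] [ 0.7 -0.2 -0.2] 21.7
(-15, 62, 55) True [-26.3  62.2] [-2.4 -0.6  1.3] 22.6
(-55, 62, 55) False [-54.8  61.8] [-0.4  0.5  0.5] 23.1
(-55, 100, 60) False [-54.6 100. ] [-0.   0.3  0.1] 23.6
(-4, 100, 70) False [ -4.3 100.1] [0.1 0.7 0.5] 24.4
(-3, 60, 70) False [-3.  60.1] [-1.  -0.8 -0.7] 25.6
(-3, 32, 70) True [-3.1 32.9] [0.4 0.5 0.9] 26.9
```

View pics/p5.png

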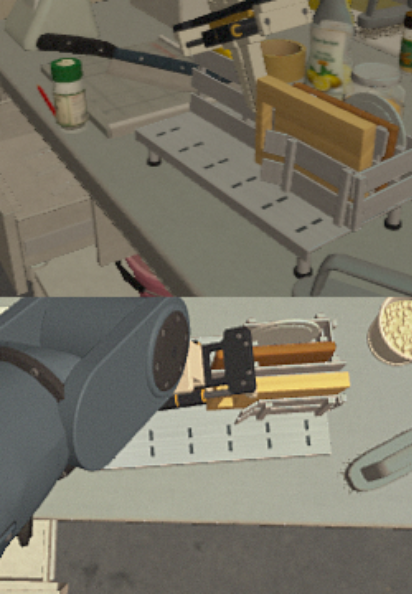

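It hit a stop at about y=33, roughly home. I'll back off and look properly.

Run:
```python
from h import *
go(-3,60,70,60)
go(-3,110,110,100)
move_ptp(*endtip((-60,260,250),25,1)); print(get_time_s())
pic(6)
for c in("side","top"):
    print(c,[(np.round(d["point"]).tolist(),round(d["score"],2)) for d in look_for(c,"board")[:1]])
    print(proj(c,place(R,[(-4+ (9 if 1 else 0),39,160),(-4+9,-121,160),(-9,39,50)])).round(1).tolist())
a=cv2.imread("pics/side6.png")[170:260,270:410];b=cv2.imread("pics/top6.png")[125:225,260:400]
cv2.imwrite("pics/c7.png",cv2.resize(np.vstack([a,b]),None,fx=3.1,fy=3.1,interpolation=cv2.INTER_CUBIC))
```

```text
(-3, 60, 70) False [-2.9 60.2] [-0.6  0.3 -0.8] 27.6
(-3, 110, 110) False [ -3. 110.] [-0.8 -0.4  0.6] 28.4
29.1583
side [([520.0, -528.0, 136.0], 0.88)]
[[315.5, 164.1], [381.3, 194.1], [308.5, 216.1]]
top [([519.0, -506.0, 162.0], 0.61)]
[[310.8, 166.9], [390.8, 161.7], [304.8, 184.2]]
```

View pics/c7.png

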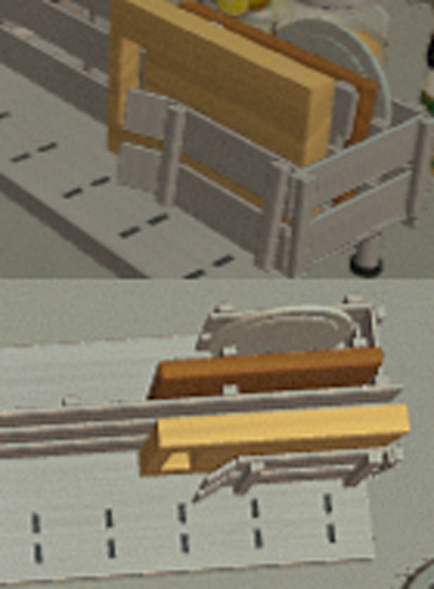

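In the top crop the board spans columns 311-392, which matches fully home along y. It stands on the deck, upright, but its top is about 6-8 mm off the back plate (board edge at row 420, plate edge at about 410). I'll nudge its face gently back against the plate.

Run:
```python
from h import *
move_ptp(*endtip((-60,-40,190),25,1))
go(-50,-40,95,100,8)
go(-10,-40,95,20,4)
go(-60,-40,97,80)
go(-60,-40,150,120)
move_ptp(*endtip((-60,260,250),25,1)); hold(.5); print(get_time_s())
pic(7)
a=cv2.imread("pics/side7.png")[170:260,270:410];b=cv2.imread("pics/top7.png")[125:225,260:400]
cv2.imwrite("pics/c8.png",cv2.resize(np.vstack([a,b]),None,fx=3.1,fy=3.1,interpolation=cv2.INTER_CUBIC))
```

```text
(-50, -40, 95) False [-49.9 -40. ] [ 0.4 -0.7 -0.1] 31.1
(-10, -40, 95) True [-18.3 -40. ] [-1.9 -0.8  1.2] 32.6
(-60, -40, 97) False [-59.9 -40.1] [0.3 0.6 0.8] 33.3
(-60, -40, 150) False [-60.1 -39.8] [-0.1  0.4 -0.4] 33.9
35.5167
```

View pics/c8.png

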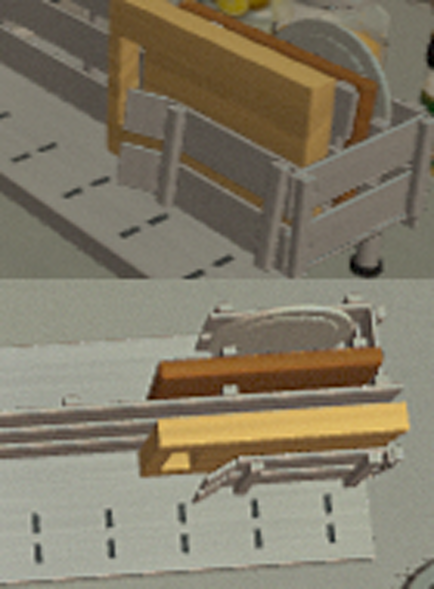

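The picture hasn't changed, so the board was already resting firmly on the plate. Its end matches the home position (column 392, predicted 391), it stands by itself, and the robot is clear.

```bash
python3 -c "
from plant import *
print(finish_job())"
```

```text
the job is handed in; nothing more can be done
None
```

The board stands by itself in the slot, leaning on the back plate and, by the top camera, fully home against the end plate; the jar was not touched, and I handed the job in after about 36 s.

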